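Slide the spice tins into the prep board's empty wells

TASK

Two round spice tins stand loose on the bamboo prep board; put them away in the two empty square wells along the board's far edge, one tin in each, lying flat on the well's floor. Slide them over the board rather than lifting them, and leave alone the third tin that already sits in its well and the glass jar and pepper mill standing on the board.

Things in the scene. Friction and masses are not known exactly. Their poses are not given: they have to be found in the camera images.
- board: fixed bamboo board; deck 26 mm above the counter. Own frame: x away from the robot (turned up to 0.2 rad), z up; origin on the counter under the middle well's centre; spans x -235..62, y -280..280 mm. Three square wells 94 mm wide, 20 mm deep, at y = -106, 0, 106 mm, flush 12 mm dividers; the deck nearer than x = -47 mm is flat and holds the loose tins
- tin_a_center (a point): first loose tin: round closed steel spice tin, a plain upright cylinder 76 mm in diameter and 40 mm tall, about 0.18 kg, loose; this point is its centre (half-way up); its z axis is the tin's axis. It starts standing on the deck on the board's +y half. Too wide to grasp comfortably, it slides when pushed low on its side.
- tin_b_center (a point): second loose tin: round closed steel spice tin, a plain upright cylinder 76 mm in diameter and 40 mm tall, about 0.18 kg, loose; this point is its centre (half-way up); its z axis is the tin's axis. It starts standing on the deck on the board's -y half.
- tin_c_center (a point): the tin already put away, the same kind as the others: round closed steel spice tin, a plain upright cylinder 76 mm in diameter and 40 mm tall, about 0.18 kg, loose; this point is its centre (half-way up); its z axis is the tin's axis. It sits in one of the three wells (any of them) and stands 20 mm above the deck; leave it there.
- well_a (a point): centre of the floor of an empty well (a thin cork disc 68 mm across shows there): a square recess 94 x 94 mm with sides along the board's axes, 20 mm deep, floor 6 mm and rim 26 mm above the counter
- well_b (a point): centre of the floor of an empty well (a thin cork disc 68 mm across shows there): a square recess 94 x 94 mm with sides along the board's axes, 20 mm deep, floor 6 mm and rim 26 mm above the counter. Which of the three wells are empty changes from start to start
- jar_center (a point): bystander: glass jar with blue screw cap, 60 mm in diameter and 110 mm tall, standing on the deck beyond the wells' +y end; this point is its centre, half-way up
- mill_center (a point): bystander: dark wooden pepper mill, 54 mm in diameter and 135 mm tall, standing on the deck beyond the wells' -y end; this point is its centre, half-way up
Not all that is in view belongs to the job. Leave any turquoise look-alike of the part that bears tin_a_center alone. Leave any purple look-alike of the part that bears tin_b_center alone.

How it is judged:
By the outcome, as a careful person would: the job done as asked, in the order asked, and still so for the second after the job is handed in, with the robot touching nothing.
It also fails if it takes over 64 s, if anything falls off the work surface, if the arm or the gripper's body presses on something with over 40 N, if the wrist force passes 120 N, or if a joint passes its speed limit or range.

ROBOT

A 6-joint arm with a two-finger parallel gripper is mounted at the origin on the work surface. World frame = base frame: x ahead of the robot, y to its left, z up, the work surface at z = 0. Lengths are in m, angles in rad, forces in N, time in s.
With the tool pointing down it reaches from about 0.375 to 0.9 m from the base axis. Payload 3.1 kg.
Tool frame: the origin (TCP) lies between the finger pads; the fingertips stand 22 mm ahead of it and the grasp point (between the pads) lies 3 mm ahead of it; z points along the fingers, y is the line along which they close (so a half turn about z gives the same grasp; the last joint's range is limited). The gripper opens to 87 mm and grips with 3 to 60 N. Pads are 19 mm wide; open, the fingers measure 117 mm over their backs; the gripper's body (75 mm by 190 mm) begins 51 mm behind the grasp point.
Start: joints at [-1.413, 0.527, 1.433, -0, 1.181, -0.178], TCP at [0.207, -0.59, 0.207] pointing down, gripper open.
Joint ranges: [-3.08, 3.08], [-0.75, 2.2], [0.22, 2.44], [-1.43, 4.57], [0, 2.65], [-2.85, 2.85]. Speed limits (rad/s): [2.79, 2.79, 3.14, 3.14, 3.14, 3.14].

INTERFACE

Orientations are given as a unit quaternion [x, y, z, w].
In Python, from rig import get_obs, camera, get_calibration, hand_in, cut_out gives the robot as it stands.
- The arm moves only by the shell command python3 -m inch 'ROWS' [OPENING] [FORCE]. ROWS is JSON, one flat list of numbers, 6 for each row, row after row: the shift along the tool's x, y, z scaled (see below), then the turn, a rotation vector about the tool's x, y, z scaled (see below). A call has 1 to 20 rows; each row is the pose to reach, as a shift and turn from the pose commanded when the call began, along the tool's axes at that moment; what a row does not reach only later rows make up. The controller multiplies each number of a shift by 0.08 m and each number of a turn by 90 degrees. A row lasts 1/12 s, in which the tool goes at most 41.7 mm and 7.16 degrees, less where a joint would pass 70% of its speed; a pose out of reach is approached as far as the arm can. A call with a number of a shift or a turn outside -1 to 1 is refused whole. A call with a gripper value outside its range is refused whole. OPENING is the finger opening in mm, from 0 to 87, set as the call begins (- or left out, the last holds). The fingers move at their own pace and stop on an object; FORCE is the grip in N (left out, the last holds). Time passes only in rows, so rows that repeat a pose let the fingers close. It gives the time, the measured TCP pose, the force, the opening and the grip force at its end, in the units of the state.
- get_obs(): the state, without advancing time (a new reading comes with each control period).
- camera(name): name is "side" or "top" or "wrist"; returns the picture (384x512x3 uint8, red, green, blue); there is no depth.
- get_calibration(name): a dict with "vertical_fov" (degrees; the focal length in pixels is half the picture's height over the tangent of half this angle, whatever the lens; pixels are square), "cx", "cy" (the principal point, pixels), "D" ([k1, k2, p1, p2, k3] as OpenCV has them; the pictures are not rectified), "T" (4x4, takes a point from camera to world coordinates). Camera axes: x right, y down, z forward; pixel columns grow to the right and rows downward; lengths in m; the calibration is good to about 2 mm. A picture is of the moment at which its call begins: read the wrist's pose just before it. get_calibration takes no time and is no camera call; for the wrist camera it gives the pose at the moment of the call.
- hand_in(): hands the job in; it is judged then, once.
Trained networks look in the newest picture that a camera, given by its name, has taken for a name from the list of things; names that differ only in an ending like _2 or _b are one class to them, and where a whole thing is asked for, a point or a joint stands for the part that bears it (a point fixed in the world has none). Each returns a list of dicts, best first, with "conf" (0 to 1); they miss things now and then, are a little off and sometimes report something else, mostly with a low value. They report only what shows in the picture. A call takes as long as a camera call. They do not tell look-alikes from the thing itself.
- cut_out(camera, thing): "region" (384x512 bool, what is visible of it) and "bbox" ([left, top, right, bottom] in pixels, round what is visible of it).
The state is a dict: "time": time; "q": joint angles; "joint_velocities": joint speeds; "joint_torque": joint torques, N m; "position": TCP position; "tool_rot": TCP orientation; "ft_force": force on the tool from outside, world axes, zero at the start; "moment": the same for the moment, N m; "grip_width": finger opening in m; "grip_force": force on a finger pad.
Only numpy, scipy, OpenCV 4.12 (cv2) and the standard library are available. Lean on these libraries where they do the work, as an engineer would, in place of code of your own. Each camera call takes 0.05 s, during which the arm holds its last target. There are 200 camera calls.

## Working session

There is one attempt and no reset: what is moved stays moved. The work goes in short steps, Python scripts to look and compute and a shell command to move; the robot and the scene stay as the last step left them, time stands still between calls to the robot, and variables do not carry over. Pictures are saved under pics/ and viewed, at most 10 in all, crops included, and the job is handed in when it is done.

```bash
mkdir -p pics; ls
cat > h.py <<'E'
import numpy as np,cv2
from rig import *
def cal(n):
    c=get_calibration(n);f=192/np.tan(np.radians(c["vertical_fov"])/2)
    return np.array([[f,0,c["cx"]],[0,f,c["cy"]],[0,0,1]]),np.array(c["D"]),np.array(c["T"])
def plane(n,uv,z,c=None):
    K,D,T=c or cal(n)
    p=cv2.undistortPoints(np.array(uv,float).reshape(-1,1,2),K,D).reshape(-1,2)
    d=np.c_[p,np.ones(len(p))]@T[:3,:3].T;o=T[:3,3]
    return o+d*((z-o[2])/d[:,2])[:,None]
def proj(n,P,c=None):
    K,D,T=c or cal(n);R=T[:3,:3].T
    return cv2.projectPoints(np.array(P,float).reshape(-1,1,3),cv2.Rodrigues(R)[0],-R@T[:3,3],K,D)[0].reshape(-1,2)
E
python3 - <<'E'
from h import *
a=camera("top");b=camera("side")
im=np.hstack([a,b])[:,:,::-1]
cv2.imwrite("pics/t.png",a[:,:,::-1]);cv2.imwrite("pics/s.png",b[:,:,::-1])
for n in("top","side"):
    K,D,T=cal(n);print(n,K[0,0],np.round(T,3).tolist())
    for t in("tin_a_center","tin_c_center","well_a","jar_center","mill_center","board"):
        for r in cut_out(n,t):
            ys,xs=np.nonzero(r["region"]);print(t,round(r["conf"],2),np.round(r["bbox"]),xs.mean().round(1),ys.mean().round(1),len(xs))
E
```

```text
pics
top 402.3937053569639 [[0.021, -0.997, 0.074, 0.465], [-1.0, -0.02, 0.014, 0.054], [-0.012, -0.074, -0.997, 1.025], [0.0, 0.0, 0.0, 1.0]]
tin_a_center 0.89 [180. 178. 217. 208.] 198.0 193.6 836
tin_a_center 0.72 [109. 249. 146. 277.] 127.3 261.1 908
tin_c_center 0.67 [205. 130. 238. 159.] 221.8 143.2 798
tin_c_center 0.49 [294. 139. 320. 166.] 305.4 152.7 559
well_a 0.76 [252. 139. 278. 161.] 263.6 149.1 584
well_a 0.67 [294. 140. 318. 165.] 305.1 152.6 555
jar_center 0.68 [155. 113. 188. 148.] 170.4 129.0 777
mill_center 0.93 [345. 134. 376. 162.] 360.9 147.5 610
board 0.76 [145. 114. 375. 251.] 262.3 187.1 21384
side 387.4352455433087 [[-0.918, -0.233, 0.321, 0.239], [-0.396, 0.496, -0.773, 0.745], [0.021, -0.837, -0.547, 0.553], [0.0, 0.0, 0.0, 1.0]]
tin_a_center 0.77 [215. 219. 236. 255.] 226.9 234.4 491
tin_a_center 0.59 [217. 175. 238. 184.] 226.9 178.9 223
tin_c_center 0.65 [159. 200. 195. 233.] 177.6 214.1 928
well_a 0.76 [188. 192. 216. 204.] 204.5 198.3 296
well_a 0.72 [215. 173. 238. 184.] 226.8 179.0 215
jar_center 0.87 [117. 192. 152. 251.] 133.7 221.4 1662
mill_center 0.9 [234. 113. 252. 164.] 244.6 134.8 740
board 0.94 [102. 146. 328. 318.] 225.4 228.2 14475
```

View pics/t.png

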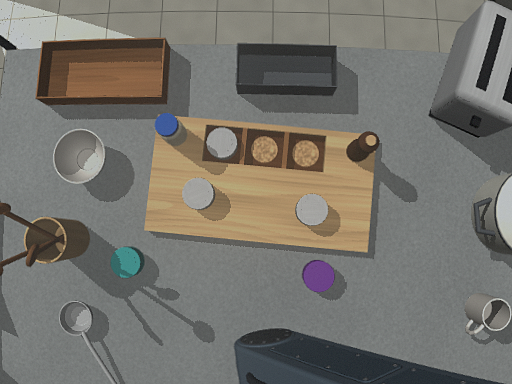

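View pics/s.png

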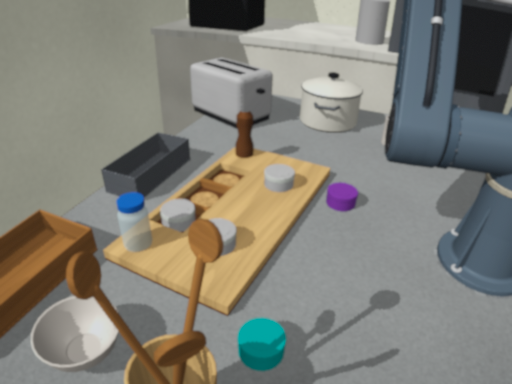

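The top view shows loose tins at (198,193) and (312,209). The put-away tin is at (222,143), with empty wells at (264,150) and (305,153). The jar is at (167,125), the mill at (365,143), and the turquoise and purple look-alikes are off the board. The side view agrees with this.

I'll fit the positions from both views next.

```bash
cat > m.py <<'E'
from h import *
from scipy.optimize import least_squares
from scipy.spatial.transform import Rotation as R
t=cv2.imread("pics/t.png")
def obj(n,thing):
    o=[]
    for r in cut_out(n,thing):
        m=r["region"];ys,xs=np.nonzero(m);o.append((r["conf"],xs.mean(),ys.mean()))
    return o
# board: deck outline in top picture
hsv=cv2.cvtColor(t,cv2.COLOR_BGR2HSV)
m=cv2.inRange(hsv,(10,60,120),(28,200,255));m[:112]=0;m[:,:140]=0;m[:,390:]=0;m[258:]=0
n,l,st,_=cv2.connectedComponentsWithStats(m);k=1+st[1:,4].argmax()
c=max(cv2.findContours((l==k).astype(np.uint8),0,1)[0],key=cv2.contourArea)
print("rect raw",cv2.boxPoints(cv2.minAreaRect(c)).round(1).tolist())
hull=cv2.convexHull(c).reshape(-1,2).astype(float)
W=plane("top",hull,.026)[:,:2].astype(np.float32)
(ctr,wh,ang)=cv2.minAreaRect(W*1000);print("board deck rect ctr",ctr,wh,ang)
# tins: bright gray tops
g=cv2.inRange(hsv,(0,0,120),(180,45,255))
for nm,(u,v) in dict(a=(198,193),b=(312,209),c=(222,143)).items():
    s=np.zeros_like(g);cv2.circle(s,(u,v),20,255,-1);s&=g
    n,l,st,ce=cv2.connectedComponentsWithStats(s);k=1+st[1:,4].argmax()
    print(nm,ce[k].round(1),st[k],plane("top",[ce[k]],.066 if nm!="c" else .046).round(4)[0])
for p in((263.6,149.1),(305.1,152.6)):print("well",plane("top",[p],.006).round(4)[0])
for p,z in(((166.5,124.5),.11),((369.,140.),.135)):print("jar/mill",plane("top",[p],z).round(4)[0])
# two-view heights
ct,cs=cal("top"),cal("side")
def tri(p,q):
    return least_squares(lambda X:np.r_[proj("top",X,ct)[0]-p,proj("side",X,cs)[0]-q],[.6,0,.05])
for nm,p,q in(("b top",(312,209.5),(279,175)),("c top",(222,143),(178,211)),("wellmid",(263.6,149.1),(204.5,198.3)),("wellR",(305.1,152.6),(226.8,179))):
    r=tri(p,q);print(nm,r.x.round(4),r.cost.round(2))
o=get_obs();print(o["position"],R.from_quat(o["tool_rot"]).as_matrix().round(3).tolist())
E
python3 m.py
```

```text
rect raw [[143.60000610351562, 230.1999969482422], [155.1999969482422, 112.5999984741211], [378.70001220703125, 134.60000610351562], [367.1000061035156, 252.3000030517578]]
board deck rect ctr (574.1672973632812, 58.08746337890625) (561.5928955078125, 298.3050231933594) 85.59687042236328
a [197.3 193. ] [182 178  32  31 771] [0.5398 0.2095 0.066 ]
b [311.7 209.2] [296 194  32  32 790] [ 0.5066 -0.0652  0.066 ]
c [221.5 142. ] [206 128  31  30 700] [0.6691 0.1569 0.046 ]
well [0.6608 0.0525 0.006 ]
well [ 0.654  -0.0541  0.006 ]
jar/mill [0.6958 0.2811 0.11  ]
jar/mill [ 0.6626 -0.1855  0.135 ]
b top [ 0.5074 -0.0673  0.0515] 0.19
c top [0.6689 0.1569 0.0355] 0.01
wellmid [0.6603 0.0525 0.0091] 0.0
wellR [ 0.6526 -0.0541  0.0094] 0.1
[ 0.20656102 -0.58988527  0.20708184] [[0.944, 0.33, 0.0], [0.33, -0.944, -0.0], [-0.0, 0.0, -1.0]]
```

```bash
for i in 1 2 3 4 5 6; do python3 -m inch '[0.95,-0.825,0,0,0,0, 0.95,-0.825,0,0,0,0, 0.95,-0.825,0,0,0,0]' 87 | tail -1; done
python3 -m inch '[0,0,0,0,0,-0.737, 0,0,0,0,0,-0.737, 0,0,0,0,0,-0.737, 0,0,0,0,0,-0.737, 0,0,0,0,0,-0.737, 0,0,0,0,0,-0.737, 0,0,0,0,0,-0.737, 0,0,0,0,0,-0.737, 0,0,0,0,0,-0.737, 0,0,0,0,0,-0.737, 0,0,0,0,0,-0.737]'
cat > w.py <<'E'
from h import *
import sys
from scipy.spatial.transform import Rotation as R
n="wrist";c=cal(n);o=get_obs();im=camera(n);cv2.imwrite(sys.argv[1],im[:,:,::-1])
M=R.from_quat(o["tool_rot"]).as_matrix();print("tcp",o["position"].round(4) if hasattr(o["position"],"round") else o["position"],"yaw y",np.degrees(np.arctan2(M[1,1],M[0,1])).round(2),M.round(3).tolist(),"t",o["time"])
for t,z in(("tin_a_center",.066),("well_a",.006)):
    for r in cut_out(n,t):
        ys,xs=np.nonzero(r["region"]);h=cv2.convexHull(np.c_[xs,ys].astype(np.float32)).reshape(-1,2)
        W=plane(n,h,z,c)[:,:2].astype(np.float32)
        (cx,cy),rad=cv2.minEnclosingCircle(W*1000);print(t,round(r["conf"],2),r["bbox"],"centre mm",round(cx,1),round(cy,1),"r",round(rad,1))
E
python3 w.py pics/w1.png
```

```text
grip_force: 0.0
grip_force: 0.0
grip_force: 0.0
grip_force: 0.0
grip_force: 0.0
grip_force: 0.0
time: 3.12
position: [0.5063, -0.0655, 0.2072]
tool_rot: [0.733, 0.68, 0.0, 0.0]
ft_force: [0.9, 0.2, -0.1]
grip_width: 0.087
grip_force: 0.0
tcp [ 0.5063 -0.0655  0.2072] yaw y -4.34 [[0.076, 0.997, 0.001], [0.997, -0.076, -0.0], [-0.0, 0.001, -1.0]] t 3.1167
well_a 0.75 [354.7, 17.2, 416.5, 84.0] centre mm 662.0 51.0 r 35.1
well_a 0.72 [350.4, 118.0, 407.5, 176.4] centre mm 653.5 -55.4 r 34.9
```

View pics/w1.png

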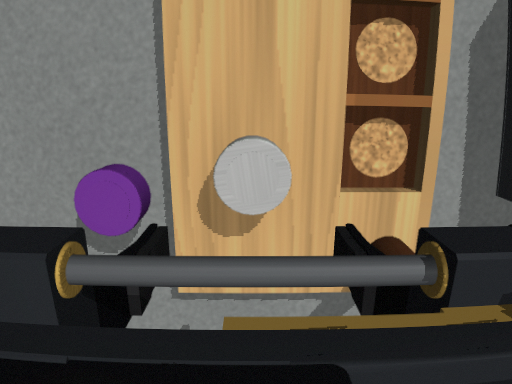

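The wrist view shows tin B's top centred at about (252.5,176), spanning 214 to 291 px. The two cork discs are at (386,50) and (379,147), and the purple look-alike is well off to the left.

Run:
```python
from h import *
from scipy.optimize import least_squares
c=cal("wrist");ct=cal("top")
im=cv2.imread("pics/w1.png");hsv=cv2.cvtColor(im,cv2.COLOR_BGR2HSV)
g=cv2.inRange(hsv,(0,0,130),(180,30,255));s=np.zeros_like(g);cv2.circle(s,(252,176),46,255,-1);g&=s
g=cv2.morphologyEx(g,cv2.MORPH_CLOSE,np.ones((5,5)));n,l,st,ce=cv2.connectedComponentsWithStats(g);k=1+st[1:,4].argmax()
print(ce[k],st[k]);print(plane("wrist",[ce[k]],.066,c).round(4),plane("wrist",[[st[k][0],176],[st[k][0]+st[k][2],176]],.066,c).round(4).tolist())
for nm,p,q in(("tin b top",(311.7,209.2),ce[k]),("well mid",(263.6,149.1),(386,50)),("well R",(305.1,152.6),(379,147))):
    r=least_squares(lambda X:np.r_[proj("top",X,ct)[0]-p,proj("wrist",X,c)[0]-q],[.6,0,.05]);print(nm,r.x.round(4),r.cost.round(2))
```

```text
[252.10266896 175.86267757] [ 214  138   77   77 4646]
[[ 0.5068 -0.0645  0.066 ]] [[0.4697, -0.0617, 0.066], [0.5446, -0.0676, 0.066]]
tin b top [ 0.5067 -0.0657  0.0605] 0.0
well mid [0.6617 0.0512 0.0057] 0.21
well R [ 0.6536 -0.0545  0.0073] 0.03
```

```bash
python3 -m inch '[0,0,0.5,0,0,0, 0,0,1,0,0,0, 0,0,1,0,0,0]' 87 | grep -E "pos|ft"
python3 -m inch '[0,0,0.3,0,0,0, 0,0,0.6,0,0,0, 0,0,0.9,0,0,0, 0,0,0.9,0,0,0]' 87 | grep -E "pos|ft"
python3 -m inch '[0,0,0,0,0,0, 0,0,0,0,0,0, 0,0,0,0,0,0, 0,0,0,0,0,0, 0,0,0,0,0,0, 0,0,0,0,0,0, 0,0,0,0,0,0, 0,0,0,0,0,0]' 70 8
```

```text
position: [0.501, -0.0638, 0.1208]
ft_force: [-2.1, 1.3, -0.4]
position: [0.5043, -0.0648, 0.0531]
ft_force: [-0.7, 0.8, 0.2]
time: 4.52
position: [0.5061, -0.0654, 0.0553]
tool_rot: [0.734, 0.68, 0.0, 0.0]
ft_force: [-0.1, 0.1, -0.3]
grip_width: 0.0699
grip_force: 0.0
```

Closing to 70 mm met nothing, so I'll look again.

```bash
python3 w.py pics/w2.png
python3 - <<'E'
from h import *
cv2.imwrite("pics/t2.png",camera("top")[:,:,::-1])
a=cv2.imread("pics/w2.png");b=cv2.imread("pics/t2.png");cv2.imwrite("pics/c2.png",cv2.resize(np.vstack([a,b]),(400,600)))
E
```

```text
tcp [ 0.5061 -0.0654  0.0553] yaw y -4.37 [[0.076, 0.997, 0.0], [0.997, -0.076, -0.0], [-0.0, 0.0, -1.0]] t 4.5167
well_a 0.59 [427.5, 0.2, 511.6, 70.6] centre mm 660.6 47.9 r 34.3
```

View pics/c2.png

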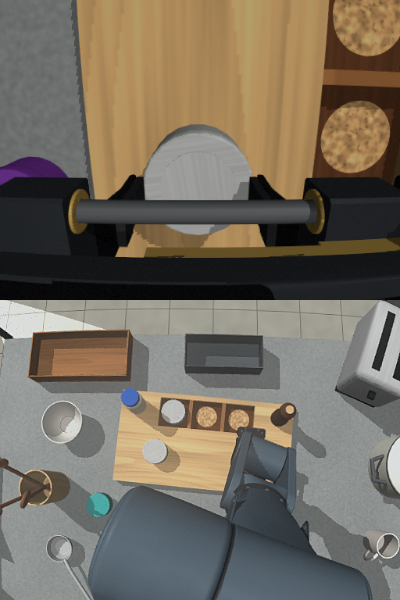

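The tin slipped out of the squeeze towards board +y and now stands upright, just ahead of the fingers. It has lined up roughly with its well. I'll push with two spread fingers as a cradle instead: back off, rise, turn 90° and look.

```bash
python3 -m inch '[0,0,0,0,0,0, -0.3,0,0,0,0,0, -0.6,0,0,0,0,0, -0.6,0,0,0,0,0]' 87 | grep -E "pos|ft"
python3 -m inch '[0,0,-0.5,0,0,0, 0,0,-1,0,0,0]' | grep -E "pos|ft"
python3 -m inch '[0,0,-0.5,0,0,0, 0,0,-0.9,0,0,0]' 40 | grep -E "pos|ft"
python3 -m inch '[0.95,-0.82,0,0,0,1, 0.95,-0.82,0,0,0,1, 0.95,-0.82,0,0,0,1, 0.95,-0.82,0,0,0,1, 0.95,-0.82,0,0,0,1, 0.95,-0.82,0,0,0,1, 0.95,-0.82,0,0,0,1, 0.95,-0.82,0,0,0,1, 0.95,-0.82,0,0,0,1, 0.95,-0.82,0,0,0,1, 0.95,-0.82,0,0,0,1, 0.95,-0.82,0,0,0,1, 0.95,-0.82,0,0,0,1, 0.95,-0.82,0,0,0,1]'
cat > v.py <<'E'
# find gray tin tops in a picture: v.py cam png z
from h import *
import sys
from scipy.spatial.transform import Rotation as R
n,f,z=sys.argv[1],sys.argv[2],float(sys.argv[3])
c=cal(n);o=get_obs();im=camera(n)[:,:,::-1];cv2.imwrite(f,im)
M=R.from_quat(o["tool_rot"]).as_matrix();O=np.array([.6613,.0515]);B=np.array([[.997,-.077],[.077,.997]])
print("tcp",np.round(o["position"],4),"board",(B@(np.array(o["position"])[:2]-O)*1000).round(1),"toolx deg",np.degrees(np.arctan2(M[1,0],M[0,0])).round(2),"t",o["time"],"q",np.round(o["q"],2))
g=cv2.inRange(cv2.cvtColor(im,cv2.COLOR_BGR2HSV),(0,0,125),(180,35,255))
nn,l,st,ce=cv2.connectedComponentsWithStats(cv2.morphologyEx(g,cv2.MORPH_OPEN,np.ones((5,5))))
for k in range(1,nn):
    if st[k][4]<450:continue
    h=cv2.findContours((l==k).astype(np.uint8),0,1)[0][0].reshape(-1,2)
    W=plane(n,h,z,c)[:,:2];(cx,cy),r=cv2.minEnclosingCircle((W*1000).astype(np.float32))
    if 33<r<45:
        w=plane(n,[ce[k]],z,c)[0,:2];print("tin px",ce[k].round(),"r",round(r,1),"world",w.round(4),"board",(B@(w-O)*1000).round(1))
E
python3 v.py wrist pics/w3.png 0.066;python3 v.py top pics/t3.png 0.066
```

```text
position: [0.5037, -0.1168, 0.0551]
ft_force: [0.4, 0.2, 0.6]
position: [0.4998, -0.1124, 0.1326]
ft_force: [0.9, 0.1, 0.8]
position: [0.5026, -0.1129, 0.2093]
ft_force: [1.0, -0.6, 0.6]
time: 6.55
position: [0.4424, -0.0319, 0.2069]
tool_rot: [0.999, -0.039, -0.0, -0.0]
ft_force: [-0.2, 1.1, 0.3]
grip_width: 0.0402
grip_force: 0.0
tcp [ 0.4424 -0.0319  0.2069] board [-211.9 -100.1] toolx deg -4.43 t 6.55 q [-0.33  0.28  1.87  0.    0.99  1.32]
tin px [ 14. 100.] r 37.2 world [0.5372 0.1921] board [-134.5  130.6]
tin px [282. 106.] r 38.1 world [ 0.5076 -0.0662] board [-144.2 -129.2]
tcp [ 0.4424 -0.032   0.2069] board [-211.8 -100.1] toolx deg -4.27 t 6.6 q [-0.33  0.28  1.87  0.    0.99  1.32]
tin px [222. 142.] r 37.3 world [0.6661 0.1538] board [ -3.1 102.4]
tin px [197. 193.] r 37.9 world [0.5397 0.2095] board [-133.4  148.2]
```

```bash
python3 - <<'E'
from h import *
from scipy.spatial.transform import Rotation as R
K,D,T=cal("wrist");o=get_obs()
M=np.eye(4);M[:3,:3]=R.from_quat(o["tool_rot"]).as_matrix();M[:3,3]=o["position"];E=np.linalg.inv(M)@T
print("cam in tool",E.round(3).tolist())
N=np.eye(4);N[:3,:3]=R.from_quat([.734,.68,0,0]).as_matrix();N[:3,3]=[.5061,-.0654,.0553]
c=(K,D,N@E)
for dy in(0,.025):
    a=np.linspace(0,6.28,40);P=np.c_[.5067+.038*np.cos(a),-.065+dy+.038*np.sin(a),0*a+.066]
    p=proj("wrist",P,c);print(dy,p.min(0)*400/512,p.max(0)*400/512)
# A with arm away?
E
python3 - <<'E'
import cv2
im=cv2.imread("pics/w3.png");cv2.imwrite("pics/w3v.png",im)
E
```

```text
cam in tool [[-0.001, -0.965, -0.261, 0.071], [1.0, -0.001, -0.001, 0.001], [0.001, -0.261, 0.965, -0.179], [0.0, 0.0, 0.0, 1.0]]
0 [141.2096903  130.93765151] [250.93973536 233.01701994]
0.025 [136.23112432  92.03228175] [250.17272885 202.27498909]
```

View pics/w3v.png

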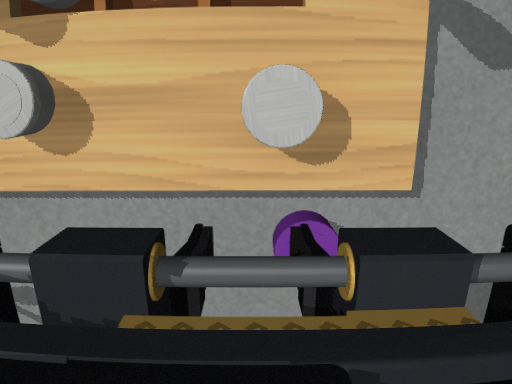

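The wrist view shows tin B still at (282,106), upright and untouched, with purple at (305,240) off the board. I'll cradle-push tin B towards the right well, starting with the first part.

```bash
python3 -m inch '[0.15,0.39,0,0,0,0, 0.15,0.39,0.45,0,0,0, 0.15,0.39,0.9,0,0,0, 0.15,0.39,0.95,0,0,0]' 40 | grep -E "pos|ft"
python3 -m inch '[0,0,0.4,0,0,0, 0,0,0.8,0,0,0, 0,0,0.95,0,0,0, 0,0,0.95,0,0,0]' | grep -E "pos|ft"
python3 -m inch '[0.1,0,0,0,0,0, 0.2,-0.02,0,0,0,0, 0.3,-0.05,0,0,0,0, 0.4,-0.07,0,0,0,0, 0.5,-0.09,0,0,0,0, 0.6,-0.11,0,0,0,0, 0.7,-0.13,0,0,0,0, 0.8,-0.15,0,0,0,0, 0.9,-0.17,0,0,0,0, 1,-0.19,0,0,0,0, 1,-0.19,0,0,0,0]'
python3 v.py wrist pics/w4.png 0.066
```

```text
position: [0.4487, -0.0634, 0.1269]
ft_force: [-1.5, 0.9, -0.2]
position: [0.4508, -0.0637, 0.0534]
ft_force: [-1.2, 1.0, -0.5]
time: 8.23
position: [0.5358, -0.0557, 0.0551]
tool_rot: [0.999, -0.038, 0.001, 0.0]
ft_force: [0.9, -0.2, -0.3]
grip_width: 0.0402
grip_force: 0.0
tcp [ 0.5358 -0.0557  0.0551] board [-116.9 -116.5] toolx deg -4.35 t 8.2333 q [-0.31  0.64  1.78  0.    0.72  1.34]
```

View pics/w4.png

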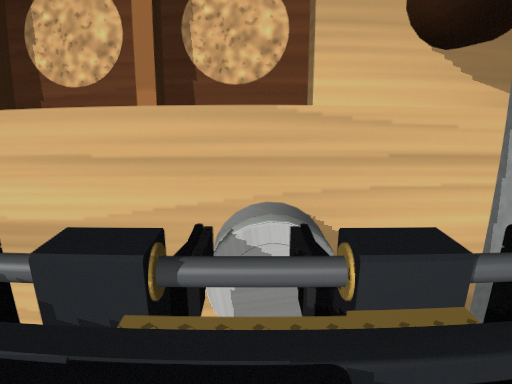

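Run:
```python
from h import *
c=cal("wrist");O=np.array([.6613,.0515]);B=np.array([[.997,-.077],[.077,.997]])
f=lambda uv,z:(B@(plane("wrist",[uv],z,c)[0,:2]-O)*1000).round(1)
print("front bottom",f((270,203),.026),"front top if z66",f((270,215),.066),"f top245",f((270,245),.066))
print("edge of well row107",f((250,107),.026))
def circ(x,y,z):
    a=np.linspace(0,6.28,60);b=np.c_[x+.038*np.cos(a),y+.038*np.sin(a)]@B+O
    p=proj("wrist",np.c_[b,0*a+z],c);return p.min(0).round(),p.max(0).round()
for x in(-.145,-.117,-.075):print(x,[circ(x,-.118,z) for z in(.026,.066)])
cv2.imwrite("pics/t4.png",camera("top")[:,:,::-1])
s=camera("side")[:,:,::-1];cv2.imwrite("pics/s4.png",cv2.resize(s[120:300,160:360],(800,720)[:2] if 0 else (660,594),interpolation=2))
```

```text
front bottom [-110.8 -129.3] front top if z66 [-105.3 -127.1] f top245 [-122.5 -127.4]
edge of well row107 [ -50.3 -116.4]
-0.145 [(array([196., 197.]), array([309., 300.])), (array([185., 218.]), array([320., 338.]))]
-0.117 [(array([194., 154.]), array([311., 265.])), (array([182., 166.]), array([323., 297.]))]
-0.075 [(array([192.,  84.]), array([314., 206.])), (array([178.,  80.]), array([328., 229.]))]
```

View pics/s4.png

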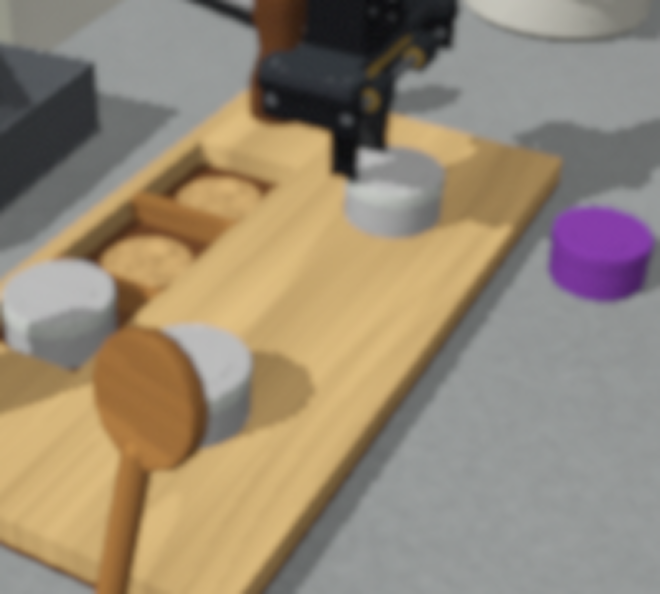

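Run:
```python
from h import *
O=np.array([.6613,.0515]);B=np.array([[.997,-.077],[.077,.997]])
for y in(-.0815,-.0965):
  for z in(.033,.055,.07,.08):
    w=np.array([-.117,y])@B+O;p=proj("side",[[*w,z]])[0];print(y,z,p.round(1),((p-[160,120])*3.3).round())
for p in((-.117,-.118),(-.145,-.129)):
  w=np.array(p)@B+O;print([((proj("side",[[*w,z]])[0]-[160,120])*3.3).round().tolist() for z in(.026,.066)])
```

```text
-0.0815 0.033 [261.  187.2] [333. 222.]
-0.0815 0.055 [261.3 179.7] [334. 197.]
-0.0815 0.07 [261.5 174.5] [335. 180.]
-0.0815 0.08 [261.6 171. ] [335. 168.]
-0.0965 0.033 [263.7 184.5] [342. 213.]
-0.0965 0.055 [264. 177.] [343. 188.]
-0.0965 0.07 [264.2 171.8] [344. 171.]
-0.0965 0.08 [264.4 168.3] [344. 159.]
[[354.0, 208.0], [356.0, 163.0]]
[[392.0, 211.0], [395.0, 166.0]]
```

The fingertips are really at z≈0.07, just above the tin's top and about 37 mm higher than the stated tool length implies. They passed over the tin without touching it. I'll back off behind the tin and lower with a guard, checking against the side view.

```bash
python3 -m inch '[0,0,-0.12,0,0,0, -0.5,0.1,-0.12,0,0,0, -1,0.15,-0.12,0,0,0, -1,0.15,-0.12,0,0,0]' | grep -E "pos|ft"
python3 -m inch '[-0.06,0.04,0.12,0,0,0, -0.06,0.04,0.12,0,0,0, -0.06,0.04,0.3,0,0,0, -0.06,0.04,0.3,0,0,0]' | grep -E "pos|ft"
python3 - <<'E'
from h import *
s=camera("side")[:,:,::-1];cv2.imwrite("pics/s5.png",cv2.resize(s[100:250,210:360],(600,600),interpolation=2))
O=np.array([.6613,.0515]);B=np.array([[.997,-.077],[.077,.997]]);o=get_obs();print(o["position"])
t=B@(np.array(o["position"])[:2]-O);print(t)
for z in(.026,.04,.055,.07):
    w=(t+[0,.027])@B+O;print(z,((proj("side",[[*w,z]])[0]-[210,100])*4).round())
E
```

```text
position: [0.4392, -0.0573, 0.0642]
ft_force: [-2.0, 1.4, 0.1]
position: [0.4474, -0.0642, 0.0401]
ft_force: [-0.5, 0.1, 0.4]
[ 0.44749319 -0.06406685  0.04053389]
[-0.20426674 -0.13168328]
0.026 [346. 378.]
0.04 [348. 359.]
0.055 [350. 339.]
0.07 [352. 318.]
```

View pics/s5.png

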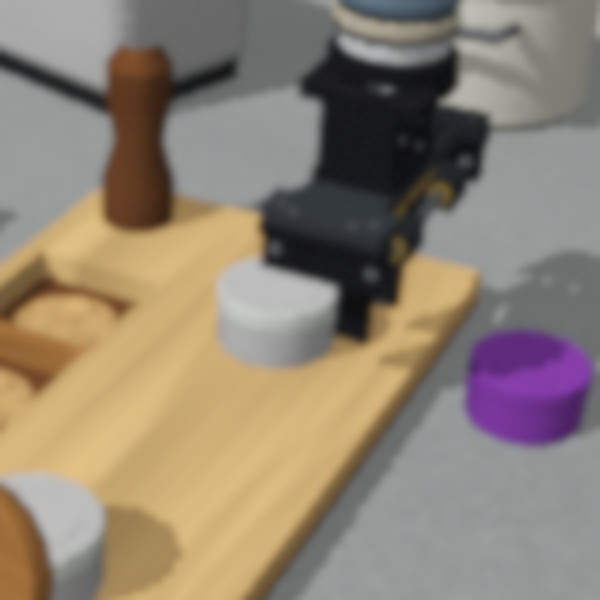

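In the side view the fingertip shows at about (352,338), so it is at z≈0.055 with the TCP at 0.0405. The fingers effectively end 15 mm above the reported TCP, so I'll lower another 15 mm and push.

```bash
python3 -m inch '[0,-0.03,0.1,0,0,0, 0,-0.03,0.19,0,0,0, 0,-0.03,0.19,0,0,0]' | grep -E "pos|ft"
python3 -m inch '[0.1,0,0,0,0,0, 0.2,0,0,0,0,0, 0.3,-0.02,0,0,0,0, 0.4,-0.04,0,0,0,0, 0.5,-0.06,0,0,0,0, 0.6,-0.08,0,0,0,0, 0.7,-0.1,0,0,0,0, 0.8,-0.12,0,0,0,0, 0.9,-0.14,0,0,0,0, 1,-0.16,0,0,0,0, 1,-0.16,0,0,0,0]'
python3 - <<'E'
from h import *
O=np.array([.6613,.0515]);B=np.array([[.997,-.077],[.077,.997]])
s=camera("side")[:,:,::-1];w=camera("wrist")[:,:,::-1];c=cal("wrist")
cv2.imwrite("pics/c6.png",np.hstack([cv2.resize(s[100:250,190:340],(384,384)),cv2.resize(w,(416,312)).copy() if 0 else cv2.copyMakeBorder(cv2.resize(w,(416,312)),0,72,0,0,0)]))
for p in((-.082,-.118),(-.082,-.128)):
    a=np.linspace(0,6.28,60);b=(np.array(p)+.038*np.c_[np.cos(a),np.sin(a)])@B+O
    for z in(.026,.066):
        q=proj("wrist",np.c_[b,0*a+z],c)*416/512;print(p,z,q.min(0).round(),q.max(0).round())
E
```

```text
position: [0.4474, -0.0613, 0.0246]
ft_force: [0.3, -0.8, -0.9]
time: 10.27
position: [0.5315, -0.0554, 0.0257]
tool_rot: [0.999, -0.038, 0.002, 0.0]
ft_force: [-0.1, -0.0, 0.6]
grip_width: 0.0403
grip_force: 0.0
(-0.082, -0.118) 0.026 [148.  70.] [263. 183.]
(-0.082, -0.118) 0.066 [133.  65.] [279. 208.]
(-0.082, -0.128) 0.026 [163.  70.] [278. 183.]
(-0.082, -0.128) 0.066 [152.  65.] [297. 208.]
```

View pics/c6.png

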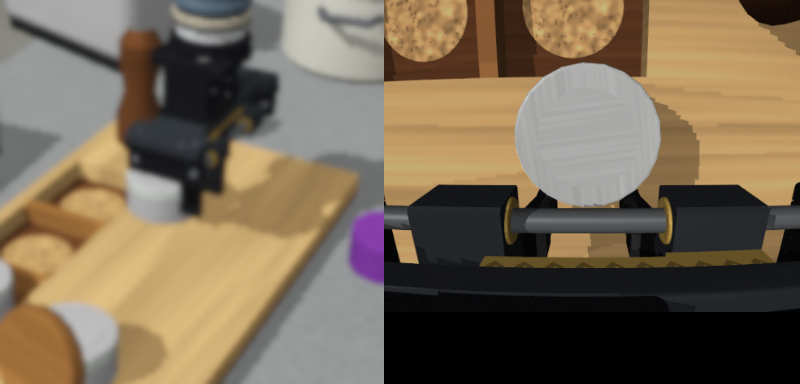

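The wrist view shows the tin cradled between the two fingers. Its circle spans (131–276, 63–207) in the crop, matching board position (-82,-118). I'll push on into the right well.

```bash
python3 -m inch '[0.07,-0.02,0,0,0,0, 0.14,-0.05,0,0,0,0, 0.21,-0.08,0,0,0,0, 0.28,-0.11,0,0,0,0, 0.35,-0.125,0,0,0,0, 0.42,-0.125,0,0,0,0, 0.49,-0.125,0,0,0,0, 0.56,-0.125,0,0,0,0, 0.63,-0.125,0,0,0,0, 0.7,-0.125,0,0,0,0, 0.77,-0.125,0,0,0,0, 0.84,-0.125,0,0,0,0, 0.91,-0.125,0,0,0,0, 0.97,-0.125,0,0,0,0, 0.97,-0.125,0,0,0,0]'
cat > x.py <<'E'
# gray tin top blob in wrist view, best ellipse -> board coords and apparent radius at candidate heights
from h import *
import sys
O=np.array([.6613,.0515]);B=np.array([[.997,-.077],[.077,.997]])
n=sys.argv[1];o=get_obs();c=cal(n);im=camera(n)[:,:,::-1];cv2.imwrite(sys.argv[2],im)
print("tcp board",(B@(np.array(o["position"])[:2]-O)*1000).round(1),"z",round(o["position"][2],4),"f",np.round(o["ft_force"],1),"t",o["time"])
g=cv2.inRange(cv2.cvtColor(im,cv2.COLOR_BGR2HSV),(0,0,150),(180,25,255))
nn,l,st,ce=cv2.connectedComponentsWithStats(cv2.morphologyEx(g,cv2.MORPH_OPEN,np.ones((5,5))))
for k in range(1,nn):
    if st[k][4]<450:continue
    h=max(cv2.findContours((l==k).astype(np.uint8),0,1)[0],key=cv2.contourArea).reshape(-1,2)
    out=[]
    for z in(.046,.066):
        W=(B@(plane(n,h,z,c)[:,:2]-O).T).T*1000;out.append((z,W.min(0).round(1).tolist(),W.max(0).round(1).tolist()))
    e=np.array(out[0][2])-out[0][1]
    if 55<e[0]<110 and 55<e[1]<110:print(st[k],out)
E
python3 x.py wrist pics/w7.png
```

```text
time: 11.62
position: [0.6085, -0.0514, 0.0255]
tool_rot: [0.999, -0.038, 0.001, 0.0]
ft_force: [-0.3, 0.5, -0.8]
grip_width: 0.0401
grip_force: 0.4
tcp board [ -44.8 -106.7] z 0.0255 f [-0.3  0.5 -0.8] t 11.6167
[  167    74   171   167 22357] [(0.046, [-42.0, -148.5], [38.5, -66.7]), (0.066, [-33.5, -143.3], [36.9, -71.8])]
```

```bash
python3 -m inch '[-0.25,0,0,0,0,0, -0.5,0,0,0,0,0, -0.75,0,0,0,0,0, -0.75,0,0,0,0,0, -0.75,0,0,0,0,0]' | grep -E "pos|ft"
python3 -m inch '[0,0,-0.5,0,0,0, 0,0,-1,0,0,0, 0,0,-1,0,0,0]' | grep -E "pos|ft"
python3 x.py wrist pics/w8.png; python3 x.py side pics/s8.png
python3 - <<'E'
from h import *
w=cv2.imread("pics/w8.png");s=cv2.imread("pics/s8.png")
cv2.imwrite("pics/c8.png",np.hstack([cv2.resize(s[120:250,170:300],(390,390),interpolation=2),cv2.resize(w[:200,100:420],(400,390))]))
E
```

```text
position: [0.5466, -0.0464, 0.0257]
ft_force: [0.2, -0.3, 0.9]
position: [0.5541, -0.0483, 0.1118]
ft_force: [0.5, -0.2, 1.0]
tcp board [ -99.2 -107.7] z 0.1118 f [ 0.5 -0.2  1. ] t 12.3333
[ 194   11  111  107 9409] [(0.046, [-37.6, -145.7], [34.1, -68.4]), (0.066, [-37.1, -142.6], [28.8, -71.7])]
tcp board [-100.7 -107.5] z 0.1097 f [ 0.6 -0.1 -0.5] t 12.3833
[161 199  33  26 512] [(0.046, [-39.5, 71.5], [34.5, 170.7]), (0.066, [-56.7, 94.7], [14.5, 190.0])]
```

View pics/c8.png

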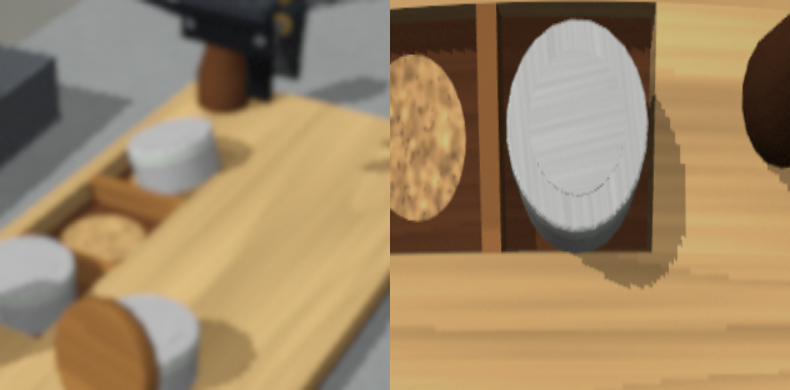

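The side crop shows tin B down in the right well with its top at about (173,140). The wrist crop shows it inside the well on all sides, and I'll confirm that numerically later. Next I turn the tool back and go to the far +y side of tin A, to drag it towards -y with the same cradle.

```bash
python3 -m inch '[-0.4,-1,0,0,0,-1, -0.4,-1,0,0,0,-1, -0.4,-1,0,0,0,-1, -0.4,-1,0,0,0,-1, -0.4,-1,0,0,0,-1, -0.4,-1,0,0,0,-1, -0.4,-1,0,0,0,-1, -0.4,-1,0,0,0,-1, -0.4,-1,0,0,0,-1, -0.4,-1,0,0,0,-1, -0.4,-1,0,0,0,-1, -0.4,-1,0,0,0,-1, -0.4,-1,0,0,0,-1, -0.4,-1,0,0,0,-1]' | grep -E "pos|ft"
for i in 1 2; do python3 -m inch '[0.5,0,0,0,0,0, 0.98,0,0,0,0,0, 0.98,0,0,0,0,0]' | grep -E "pos|ft"; done
python3 -m inch '[0.5,0,0,0,0,0, 0.98,0,0,0,0,0, 0.98,0,0,0,0,0, 0.98,0,0,0,0,0, 0.98,0,0,0,0,0]' | grep -E "pos|ft"
python3 x.py top pics/t9.png
python3 - <<'E'
from h import *
from scipy.spatial.transform import Rotation as R
o=get_obs();M=R.from_quat(o["tool_rot"]).as_matrix();print("toolx deg",np.degrees(np.arctan2(M[1,0],M[0,0])),np.round(o["q"],2))
E
```

```text
position: [0.5212, 0.0358, 0.1044]
ft_force: [0.4, -0.3, 0.4]
position: [0.5273, 0.119, 0.1049]
ft_force: [1.0, -0.8, -0.5]
position: [0.5337, 0.1976, 0.1051]
ft_force: [0.8, -0.1, 0.2]
position: [0.5384, 0.2697, 0.1047]
ft_force: [-0.8, -0.2, 0.1]
tcp board [-139.3  208. ] z 0.1047 f [-0.8 -0.2  0.1] t 14.5167
[437   0  36  19 494] [(0.046, [395.8, -528.6], [468.3, -426.0]), (0.066, [383.7, -518.0], [454.7, -417.6])]
[207 128  30  29 646] [(0.046, [-36.1, 69.5], [35.7, 142.8]), (0.066, [-39.3, 67.8], [30.9, 139.7])]
[293 137  30  27 668] [(0.046, [-33.5, -144.3], [33.8, -70.8]), (0.066, [-36.8, -141.6], [29.1, -69.6])]
[182 178  31  25 572] [(0.046, [-157.0, 115.8], [-94.4, 189.9]), (0.066, [-157.8, 113.2], [-96.5, 185.8])]
toolx deg 85.56609404770757 [ 0.28  0.63  1.58 -0.    0.94  0.36]
```

```bash
python3 -m inch '[0,0.07,0.3,0,0,0, 0,0.07,0.6,0,0,0, 0,0.07,0.9,0,0,0, 0,0.07,0.99,0,0,0, 0,0.07,0.99,0,0,0]' 40 | grep -E "pos|ft"
python3 -m inch '[-0.1,0,0,0,0,0, -0.2,0,0,0,0,0, -0.3,0.02,0,0,0,0, -0.4,0.04,0,0,0,0, -0.5,0.06,0,0,0,0, -0.6,0.08,0,0,0,0, -0.7,0.1,0,0,0,0, -0.8,0.12,0,0,0,0, -0.9,0.14,0,0,0,0, -1,0.16,0,0,0,0, -1,0.16,0,0,0,0]' | grep -E "pos|ft"
python3 -m inch '[-0.1,0.02,0,0,0,0, -0.2,0.04,0,0,0,0, -0.3,0.06,0,0,0,0, -0.4,0.08,0,0,0,0, -0.5,0.1,0,0,0,0, -0.6,0.12,0,0,0,0, -0.7,0.14,0,0,0,0, -0.8,0.16,0,0,0,0, -0.9,0.18,0,0,0,0, -1,0.2,0,0,0,0, -1,0.2,0,0,0,0]' | grep -E "pos|ft"
python3 x.py top pics/t10.png;python3 x.py side pics/s10.png
```

```text
position: [0.5428, 0.2678, 0.0241]
ft_force: [-0.2, -0.7, 0.5]
position: [0.5514, 0.1871, 0.0261]
ft_force: [-0.9, -0.4, 0.1]
position: [0.5616, 0.1063, 0.0263]
ft_force: [-0.3, -0.6, 0.3]
tcp board [-103.6   47. ] z 0.0263 f [-0.3 -0.6  0.3] t 16.8167
[438  21  22  32 483] [(0.046, [299.3, -488.6], [393.8, -428.8]), (0.066, [289.2, -478.9], [381.7, -420.3])]
[293 137  30  27 671] [(0.046, [-33.5, -144.3], [33.8, -70.8]), (0.066, [-36.8, -141.6], [29.1, -69.6])]
[ 71 145  34  39 804] [(0.046, [-137.7, 398.4], [-35.0, 480.4]), (0.066, [-138.9, 390.1], [-38.3, 470.3])]
tcp board [-103.8   47.7] z 0.0263 f [-0.1 -1.5 -0.7] t 16.8667
[161 199  33  26 529] [(0.046, [-39.5, 70.4], [34.5, 170.7]), (0.066, [-56.7, 93.6], [14.5, 190.0])]
```

```bash
python3 -m inch '[-0.05,0,0,0,0,0, -0.09,0,0,0,0,0, -0.09,0,0,0,0,0, -0.09,0,0,0,0,0, 0.2,0,0,0,0,0, 0.5,0,0,0,0,0, 0.5,0,-0.3,0,0,0, 0.5,0,-0.6,0,0,0, 0.5,0,-1,0,0,0, 0.5,0,-1,0,0,0]' | grep -E "pos|ft"
python3 -m inch '[-1,-1,0,0,0,1, -1,-1,0,0,0,1, -1,-1,0,0,0,1, -1,-1,0,0,0,1, -1,-1,0,0,0,1, -1,-1,0,0,0,1, -1,-1,0,0,0,1, -1,-1,0,0,0,1, -1,-1,0,0,0,1, -1,-1,0,0,0,1, -1,-1,0,0,0,1, -1,-1,0,0,0,1, -1,-1,0,0,0,1, -1,-1,0,0,0,1]' | grep -E "pos|ft"
python3 x.py wrist pics/w11.png;python3 x.py top pics/t11.png
```

```text
position: [0.568, 0.1489, 0.1115]
ft_force: [1.0, 0.3, 0.8]
position: [0.478, 0.0744, 0.106]
ft_force: [0.1, -0.2, 0.0]
tcp board [-184.5    8.7] z 0.106 f [ 0.1 -0.2  0. ] t 18.9167
[  206    25   119   122 11457] [(0.046, [-144.1, -42.4], [-63.2, 39.1]), (0.066, [-141.5, -38.2], [-67.4, 36.5])]
tcp board [-184.5    8.7] z 0.106 f [-0.2 -0.   0. ] t 18.9667
[207 128  30  29 639] [(0.046, [-36.1, 69.5], [35.4, 142.8]), (0.066, [-39.3, 67.8], [30.7, 139.7])]
[293 137  30  27 663] [(0.046, [-33.5, -144.3], [33.6, -70.8]), (0.066, [-36.8, -141.6], [28.9, -69.6])]
[ 74 147  31  37 720] [(0.046, [-137.2, 398.4], [-39.5, 472.6]), (0.066, [-138.4, 390.1], [-42.6, 462.7])]
```

```bash
python3 -m inch '[0,0.115,0.4,0,0,0, 0,0.115,0.8,0,0,0, 0,0.115,1,0,0,0, 0,0.115,1,0,0,0]' 40 | grep -E "pos|ft"
python3 -m inch '[0.15,0,0,0,0,0, 0.3,0,0,0,0,0, 0.4,0,0,0,0,0, 0.5,0,0,0,0,0, 0.6,0,0,0,0,0, 0.7,0,0,0,0,0, 0.8,0,0,0,0,0, 0.9,0,0,0,0,0, 1,0,0,0,0,0, 1,0,0,0,0,0]' | grep -E "pos|ft"
python3 x.py wrist pics/w12.png
```

```text
position: [0.4751, 0.0652, 0.0234]
ft_force: [-0.9, -0.5, 0.5]
position: [0.5604, 0.0587, 0.0265]
ft_force: [-0.2, -0.2, -0.3]
tcp board [-101.1   -0.6] z 0.0265 f [-0.2 -0.2 -0.3] t 20.1833
[  408     0   104   124 10547] [(0.046, [-38.1, -130.7], [20.1, -72.5]), (0.066, [-37.2, -114.5], [13.7, -63.6])]
[  162    81   178   175 24336] [(0.046, [-107.2, -44.3], [-20.9, 42.2]), (0.066, [-97.7, -38.9], [-22.2, 36.8])]
```

```bash
python3 -m inch '[0.07,0,0,0,0,0, 0.14,0,0,0,0,0, 0.21,0,0,0,0,0, 0.28,0,0,0,0,0, 0.35,0,0,0,0,0, 0.42,0,0,0,0,0, 0.49,0,0,0,0,0, 0.56,0,0,0,0,0, 0.63,0,0,0,0,0, 0.71,0,0,0,0,0, 0.71,0,0,0,0,0, 0.71,0,0,0,0,0]' | grep -E "pos|ft"
python3 x.py wrist pics/w13.png
python3 -m inch '[-0.3,0,0,0,0,0, -0.6,0,0,0,0,0, -0.9,0,0,0,0,0, -0.9,0,-0.5,0,0,0, -0.9,0,-1,0,0,0, -0.9,0,-1,0,0,0, -0.9,0,-1,0,0,0]' | grep -E "pos|ft"
python3 -m inch '[-0.4,0,-0.5,0,0,0, -0.4,0,-1,0,0,0, -0.4,0,-1,0,0,0, -0.4,0,-1,0,0,0, -0.4,0,-1,0,0,0]' | grep -E "pos|ft"
python3 x.py wrist pics/w14.png;python3 x.py top pics/t14.png
cat > fit.py <<'E'
# fit each tin's top circle (free x,y,z and two tilts) to contours in w14 and t14 jointly
from h import *
from scipy.optimize import least_squares
O=np.array([.6613,.0515]);B=np.array([[.997,-.077],[.077,.997]])
cs={n:cal(n) for n in("wrist","top")};fs=dict(wrist="pics/w14.png",top="pics/t14.png")
def cont(n,p):
    im=cv2.imread(fs[n]);g=cv2.inRange(cv2.cvtColor(im,cv2.COLOR_BGR2HSV),(0,0,150),(180,25,255))
    nn,l,st,ce=cv2.connectedComponentsWithStats(cv2.morphologyEx(g,cv2.MORPH_OPEN,np.ones((3,3))))
    u,v=p.round().astype(int)
    if not(0<=u<512 and 0<=v<384) or l[v,u]==0:return None
    return st[l[v,u]]
for nm,y in(("A",0),("B",-.106),("C",.106)):
    w0=np.array([0,y])@B+O
    for n in cs:
        s=cont(n,proj(n,[[*w0,.046]],cs[n])[0])
        if s is None:print(nm,n,"none");continue
        obs=np.array([s[0],s[1],s[0]+s[2]-1,s[1]+s[3]-1],float)
        a=np.linspace(0,6.28,90)
        def bb(x,y,z):
            b=(np.array([x,y])+.038*np.c_[np.cos(a),np.sin(a)])@B+O;q=proj(n,np.c_[b,0*a+z],cs[n]);return np.r_[q.min(0),q.max(0)]
        r=least_squares(lambda X:bb(*X)-obs,[0,y,.046]);print(nm,n,obs,"xyz mm",(r.x*1000).round(1),"res px",r.fun.round(1))
E
python3 fit.py
```

```text
position: [0.6146, 0.0546, 0.0262]
ft_force: [-0.6, -0.0, -0.3]
tcp board [-46.8  -0.5] z 0.0262 f [-0.6 -0.  -0.3] t 21.2333
[    0    77   110   151 13172] [(0.046, [-37.9, 67.8], [37.7, 129.5]), (0.066, [-30.2, 59.1], [36.0, 113.1])]
[  168    77   167   167 21765] [(0.046, [-46.0, -41.3], [35.2, 39.0]), (0.066, [-37.2, -36.2], [33.8, 34.0])]
[  392    82   120   160 15584] [(0.046, [-46.1, -141.0], [35.2, -68.9]), (0.066, [-37.3, -123.5], [33.8, -60.4])]
position: [0.5443, 0.0601, 0.109]
ft_force: [-0.4, -0.8, 0.3]
position: [0.5099, 0.0627, 0.1857]
ft_force: [-0.4, -0.1, -0.0]
tcp board [-151.8   -0.5] z 0.1857 f [-0.4 -0.1 -0. ] t 22.2833
tcp board [-152.3   -0.6] z 0.185 f [-0.1 -1.   0.3] t 22.3333
[217  12  34  32 827] [(0.046, [257.0, 62.2], [349.2, 154.3]), (0.066, [247.7, 60.7], [338.0, 150.9])]
[330  20  32  27 594] [(0.046, [281.1, -223.4], [352.2, -138.6]), (0.066, [271.4, -219.1], [341.0, -136.0])]
[207 128  30  27 621] [(0.046, [-30.9, 69.5], [35.4, 142.8]), (0.066, [-34.2, 67.8], [30.7, 139.7])]
[249 133  31  27 639] [(0.046, [-33.2, -37.4], [33.4, 37.5]), (0.066, [-36.5, -36.8], [28.7, 36.5])]
[293 137  30  27 663] [(0.046, [-33.5, -144.3], [33.6, -70.8]), (0.066, [-36.8, -141.6], [28.9, -69.6])]
[ 73 147  32  37 748] [(0.046, [-137.5, 398.4], [-39.5, 475.3]), (0.066, [-138.6, 390.1], [-42.6, 465.4])]
A wrist [207.   0. 294.  48.] xyz mm [  6.6  -0.4 -53.9] res px [ 10.7 -10.2 -10.7  10.3]
A top [249. 133. 279. 159.] xyz mm [ 17.5   1.3 -42.8] res px [ 0.9 -0.9 -0.9  0.9]
B wrist [331.   0. 415.  51.] xyz mm [   5.3 -140.8  -43.7] res px [ 9.5 -9.  -9.8  9.1]
B top [292. 137. 322. 163.] xyz mm [  17.9 -114.8  -42.5] res px [ 0.9 -0.9 -0.9  0.9]
C wrist [ 91.   0. 172.  54.] xyz mm [  3.4 135.9 -42.9] res px [ 8.2 -7.6 -8.   7.6]
C top [207. 128. 236. 154.] xyz mm [ 22.9 118.5 -55.9] res px [ 0.6 -0.7 -0.6  0.7]
```

The numbers show both tins are still tilted. Their back edges sit about 20 mm high on the near rim, while tin C reads flat. I'll push each about 9 mm further so it drops, starting with A.

```bash
python3 -m inch '[0.5,0,0.3,0,0,0, 1,0,0.6,0,0,0, 1,0,1,0,0,0, 1,0,1,0,0,0]' 40 | grep -E "pos|ft"
python3 -m inch '[0,0,0.4,0,0,0, 0,0,0.8,0,0,0, 0,0,1,0,0,0, 0,0,1,0,0,0, 0.1,0,1,0,0,0, 0.2,0,1,0,0,0, 0.25,0,1,0,0,0, 0.3,0,1,0,0,0, 0.35,0,1,0,0,0, 0.4,0,1,0,0,0, 0.45,0,1,0,0,0, 0.45,0,1,0,0,0]' | grep -E "pos|ft"
python3 x.py wrist pics/w15.png
```

```text
position: [0.5874, 0.0562, 0.0969]
ft_force: [-2.1, 1.0, -2.2]
position: [0.627, 0.0536, 0.0266]
ft_force: [-0.2, 0.2, -0.8]
tcp board [-34.3  -0.5] z 0.0266 f [-0.2  0.2 -0.8] t 23.7167
[  171    84   161   160 20275] [(0.046, [-33.7, -39.9], [44.6, 37.8]), (0.066, [-24.9, -35.0], [43.5, 32.9])]
[    0   104   112   138 12019] [(0.046, [-33.7, 68.4], [37.5, 131.8]), (0.066, [-24.9, 59.7], [37.3, 115.1])]
[  391   109   121   144 13782] [(0.046, [-40.7, -141.3], [35.1, -69.8]), (0.066, [-31.1, -123.8], [35.3, -61.2])]
```

```bash
python3 -m inch '[-0.3,0,0,0,0,0, -0.6,0,0,0,0,0, -0.6,0,-0.4,0,0,0, -0.6,0,-0.8,0,0,0, -0.6,0,-1,0,0,0, -0.6,0,-1,0,0,0, -0.6,0,-1,0,0,0]' | grep -E "pos|ft"
sed -i 's/w14/w16/;s/t14/t16/' fit.py
python3 x.py wrist pics/w16.png;python3 x.py top pics/t16.png; python3 fit.py
```

```text
position: [0.5789, 0.0574, 0.1074]
ft_force: [-0.8, -0.2, -0.2]
tcp board [-82.6  -0.4] z 0.1074 f [-0.8 -0.2 -0.2] t 24.35
[ 196   21  110  113 9747] [(0.046, [-32.9, -38.2], [41.9, 37.0]), (0.066, [-31.2, -35.1], [37.3, 33.8])]
[  50   32  102  110 8109] [(0.046, [-38.0, 68.6], [37.2, 143.1]), (0.066, [-35.9, 62.8], [33.1, 131.1])]
[ 353   36  107  108 9029] [(0.046, [-39.3, -150.7], [34.6, -71.6]), (0.066, [-37.1, -138.3], [30.7, -65.8])]
tcp board [-83.7  -0.5] z 0.1062 f [-0.1 -0.4  1.1] t 24.4
[438  21  22  32 476] [(0.046, [299.3, -488.6], [393.8, -428.8]), (0.066, [289.2, -478.9], [381.7, -420.3])]
[ 71 145  34  39 803] [(0.046, [-137.7, 398.4], [-35.0, 480.4]), (0.066, [-138.9, 390.1], [-38.3, 470.3])]
A wrist [196.  21. 305. 133.] xyz mm [ 2.7 -0.7 40. ] res px [ 0.1 -0.1 -0.1  0.1]
A top none
B wrist [353.  35. 459. 143.] xyz mm [  -4.1 -110.9   44.2] res px [ 1.2 -1.1 -1.3  1.2]
B top [303. 137. 322. 163.] xyz mm [  72.1 -158.4 -304.2] res px [-1.8  1.8  1.8 -1.8]
C wrist [ 50.  32. 151. 141.] xyz mm [ -2.2 107.8  38.9] res px [-0.4  0.3  0.3 -0.3]
C top none
```

A now reads flat like C, with a 75x75 mm top and consistent residuals. B is still tilted at 74x79, so B gets the same nudge.

```bash
python3 -m inch '[0,0.5,0,0,0,0, 0,1,0,0,0,0, 0,1,0,0,0,0, 0,1,0,0,0,0]' 40 | grep -E "pos|ft"
python3 -m inch '[0,0.3,0,0,0,0, 0,0.3,0.4,0,0,0, 0,0.3,0.8,0,0,0, 0,0.3,1,0,0,0, 0,0.3,1,0,0,0, 0.15,0.3,1,0,0,0, 0.3,0.3,1,0,0,0, 0.35,0.3,1,0,0,0, 0.4,0.3,1,0,0,0, 0.45,0.3,1,0,0,0, 0.5,0.3,1,0,0,0, 0.55,0.3,1,0,0,0, 0.59,0.3,1,0,0,0, 0.59,0.3,1,0,0,0]' | grep -E "pos|ft"
python3 -m inch '[-0.3,0,0,0,0,0, -0.6,0,0,0,0,0, -0.6,0,-0.4,0,0,0, -0.6,0,-0.8,0,0,0, -0.6,0,-1,0,0,0, -0.6,0,-1,0,0,0, -0.6,0,-1,0,0,0]' | grep -E "pos|ft"
sed -i 's/w16/w17/;s/t16/t17/' fit.py
python3 x.py wrist pics/w17.png;python3 x.py top pics/t17.png; python3 fit.py
```

```text
position: [0.571, -0.0241, 0.1047]
ft_force: [-0.2, 1.3, -0.3]
position: [0.6176, -0.0498, 0.0263]
ft_force: [-0.1, -0.1, -0.5]
position: [0.5703, -0.0465, 0.1075]
ft_force: [0.9, 0.2, -0.1]
tcp board [ -83.2 -104.7] z 0.1075 f [ 0.9  0.2 -0.1] t 26.5333
[ 196   19  110  112 9748] [(0.046, [-31.3, -142.4], [42.6, -67.3]), (0.066, [-29.8, -139.3], [38.0, -70.5])]
[  52   24  102  110 8856] [(0.046, [-32.7, -37.7], [41.9, 36.7]), (0.066, [-31.1, -43.3], [37.4, 24.9])]
tcp board [ -84.3 -104.5] z 0.1063 f [ 0.3 -0.2 -0. ] t 26.5833
[438  21  22  32 489] [(0.046, [298.5, -488.6], [393.8, -428.8]), (0.066, [288.4, -478.9], [381.7, -420.3])]
[207 128  30  29 653] [(0.046, [-36.1, 69.2], [35.7, 142.8]), (0.066, [-39.3, 67.6], [30.9, 139.7])]
[250 130  30  29 662] [(0.046, [-31.4, -36.9], [40.4, 36.3]), (0.066, [-34.8, -36.4], [35.6, 35.3])]
A wrist [ 52.  24. 153. 133.] xyz mm [ 2.9  2.6 37.4] res px [-0.3  0.3  0.3 -0.3]
A top [249. 130. 279. 159.] xyz mm [10.5  1.  11.7] res px [ 0.1 -0.1 -0.1  0.1]
B wrist [196.  19. 305. 131.] xyz mm [   3.5 -104.5   39.8] res px [ 0.1 -0.1 -0.1  0.1]
B top none
C wrist none
C top [207. 128. 236. 157.] xyz mm [  7.9 111.4  -1.1] res px [-0.1  0.1  0.1 -0.1]
```

Both tins are now flat and match C. I'll rise clear, check the jar and mill, and hand in.

```bash
python3 -m inch '[-0.5,0,-0.5,0,0,0, -1,0,-1,0,0,0, -1,0,-1,0,0,0, -1,0,-1,0,0,0, -1,0,-1,0,0,0, -1,0,-1,0,0,0]' | grep -E "pos|ft"
python3 x.py top pics/t18.png
python3 - <<'E'
from h import *
for t in("jar_center","mill_center"):print(t,[np.round(r["bbox"]) for r in cut_out("top",t)])
hand_in()
E
```

```text
position: [0.4899, -0.0402, 0.1853]
ft_force: [0.7, 0.4, -0.4]
tcp board [-163.8 -104.6] z 0.1853 f [ 0.7  0.4 -0.4] t 27.1333
[217  12  30  32 543] [(0.046, [259.8, 72.4], [345.3, 153.7]), (0.066, [250.4, 70.7], [334.2, 150.3])]
[207 128  30  29 636] [(0.046, [-36.1, 69.5], [35.4, 142.8]), (0.066, [-39.3, 67.8], [30.7, 139.7])]
[250 130  30  29 696] [(0.046, [-31.4, -36.9], [40.4, 36.3]), (0.066, [-34.8, -36.4], [35.6, 35.3])]
[291 134  31  29 711] [(0.046, [-31.0, -141.2], [40.9, -66.1]), (0.066, [-34.4, -138.6], [36.0, -65.0])]
[ 73 147  32  37 715] [(0.046, [-137.2, 398.4], [-39.5, 475.3]), (0.066, [-138.4, 390.1], [-42.6, 465.4])]
jar_center [array([157., 114., 186., 146.])]
mill_center [array([347., 131., 376., 162.])]
the job is handed in; nothing more can be done
```

I handed the job in at about 27 s: both loose tins were slid into the two empty wells and measure flat on the floor, and the third tin, jar and pepper mill show no measurable movement in the top view.

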